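# Clamp a tube block on the shaker to the set spring tension

## Robot

A 6-joint arm with a two-finger parallel gripper is mounted at the origin on the work surface. World frame = base frame: x ahead of the robot, y to its left, z up, the work surface at z = 0. Lengths are in m, angles in rad, forces in N, time in s.
With the tool pointing down it reaches from about 0.325 to 0.85 m from the base axis. Payload 4.4 kg.
Tool frame: the origin (TCP) lies at the centre of the arm's flange, where the gripper is bolted on; the fingertips stand 199 mm ahead of it and the grasp point (between the pads) lies 180 mm ahead of it; z points along the fingers, y is the line along which they close (so a half turn about z gives the same grasp; the last joint's range is limited). The gripper opens to 94 mm and grips with 3 to 60 N. Pads are 16 mm wide; open, the fingers measure 119 mm over their backs; the gripper's body (75 mm by 177 mm) begins 78 mm behind the grasp point.
Start: joints at [1.04, 0.207, 1.542, -0, 1.393, -0.15], TCP at [0.213, 0.534, 0.405] pointing down, gripper open.
Joint ranges: [-2.73, 2.73], [-0.86, 2.22], [0.23, 2.46], [-1.11, 4.25], [0.08, 2.63], [-2.82, 2.82]. Speed limits (rad/s): [2.79, 2.79, 3.14, 3.14, 3.14, 3.14].

## Interface

Orientations are given as a unit quaternion [w, x, y, z].
In Python, from bench import ctrl, viewer gives the robot as it stands. The module is installed in compiled form; this text tells all that it offers.
- The arm moves only by the tool step_arm, never from a script. Its arguments are lists of equal length, an entry for each row: "delta_pos": the shift along the tool's x, y, z in m, a list of three; "twist": the turn about the tool's z in degrees; "gripper": the opening, from 0 (shut) to 1 (fully open). A call has exactly 8 rows; each row is the pose to reach, as a shift and turn from the pose commanded when the call began, along the tool's axes at that moment; what a row does not reach only later rows make up. A row lasts 1/8 s, in which the tool goes at most 62.5 mm and 10.7 degrees, less where a joint would pass 70% of its speed; a pose out of reach is approached as far as the arm can. A call with a gripper value outside its range is refused whole. The fingers move at their own pace and stop on an object; the grip force is fixed at half the most. Time passes only in rows, so rows that repeat a pose let the fingers close, or fill a call up. It gives the time, the measured TCP pose, the force, the opening and the grip force at its end, in the units of the state.
- ctrl.get_obs(): the state, without advancing time (a new reading comes with each control period).
- viewer.capture(name): name is "side" or "top"; returns a dict with "img" (480x640x3 uint8, blue, green, red), "depth" (480x640 float32, m along the optical axis (not along the pixel's ray), 0 where there is no reading), "fx", "fy", "cx", "cy" (pixels), "dist_coeffs" ([k1, k2, p1, p2, k3] as OpenCV has them; the pictures are not rectified), "position" and "orientation" of the camera in the world. Camera axes: x right, y down, z forward; pixel columns grow to the right and rows downward; lengths in m; the calibration is good to about 2 mm. A picture is of the moment at which its call begins.
- ctrl.hand_in(): hands the job in; it is judged then, once.
The state is a dict: "time": time; "joint_pos": joint angles; "joint_vel": joint speeds; "joint_efforts": joint torques, N m; "tcp_pos": TCP position; "ee_rot": TCP orientation; "force": force on the tool from outside, world axes, zero at the start; "torque": the same for the moment, N m; "gripper_width": opening from 0.0 (shut) to 1.0 (fully open); "gripper_force": force on a finger pad.
Only numpy, scipy, OpenCV 4.12 (cv2) and the standard library are available. Lean on these libraries where they do the work, as an engineer would, in place of code of your own. Each camera call takes 0.05 s, during which the arm holds its last target. There are 200 camera calls.

## Task

Stand the yellow-capped tube block in the shaker's cradle, between the blue fence and the sprung jaw, with its length along the clamp, and let go of it. Then turn the shaker's black tension knob clockwise, re-gripping it as needed, until the orange needle of the clamp dial stands in the green band; never let the needle reach the red. Handle knob and block gently and leave the blue-capped block and everything else on the bench where they are.

Things in the scene. Friction and masses are not known exactly. Their poses are not given: they have to be found in the camera images.
- shaker: White laboratory shaker, fixed, yaw varies; origin: centre of its underside on the bench, z up. Grey platform 220 (x) x 370 (y) mm, top at z = 70. Along its y, from - to +: grey housing with the black tension knob (axis x = 0, y = -143), sliding carriage with the dial, steel sprung jaw, cradle, blue fence (84 mm wide, 26 mm tall over the platform).
- cradle (a point): On the platform (shaker x 0, y 78, z 70 mm; shaker's axes): centre of the cradle, for the block's underside. Side guides along y, 65 mm apart at the foot, flared above, 19 mm tall. The locked fence's inner face is at shaker y = 128 to 136 mm, set by hand and not measured. The block has 8 to 22 mm of play along y: set it down clear of jaw and fence.
- jaw_face (a point): Middle of the sprung jaw's face, 18 mm above the platform. The steel jaw is 60 mm wide, its top 32 mm above the platform. The face is at shaker y = 24 mm + 8 mm per rad of the knob until it meets the block; it then slides the block home to the fence (2 to 5 N; the needle may lift up to 0.4 rad meanwhile), and then its spring gives way and the needle rises.
- dial (a point): Centre of the round white dial, 92 mm across, 35 mm above the platform, on the carriage (moves with it). Black zero tick on the shaker's -x side, green band on the +y side, red from there round to the +x side; orange needle 40 mm long.
- yellow_block_handle (a point): Tube block with YELLOW caps, loose, 60 (x) x 90 (y) x 40 mm tall, about 0.35 kg; two rows of caps, 5 mm high. Black upright lifting handle along the middle of its top: 14 mm thick (x; grip across this), 56 mm long (y), 40 to 90 mm above the underside. The point lies in the handle on the centre line, 68 mm above the underside; block's axes. Either way round fits.
- blue_block_handle (a point): Same kind of block with BLUE caps, on the bench: leave it alone. The point lies in its handle, 68 mm above the underside.
- knob_grip (a point): Black bar-grip tension knob, upright axis. The point is on the axis, 149 mm above the bench, at the height to grip. Bar 14 mm thick (point's y; grip across this), 46 mm long (point's x), from 124 to 156 mm above the bench; axes turn with the knob, x along the shaker's x at angle 0. Nothing else is higher than 112 mm within 70 mm. Grip it with 20 to 30 N.
- knob (a joint): Angle of the tension knob, rad, 0 to 4.5, grows clockwise seen from above; starts at 0 to 0.7. 8 mm of carriage travel towards the fence per rad. About 0.1 N m of friction: it stays where it is left, also under spring load; turning it at the mark takes about 0.17 N m.
- needle (a joint): Angle of the dial's needle, rad, clockwise seen from above from the zero tick: 0 with the spring at rest, 0.25 per mm that the jaw is pressed back (2 per rad of the knob once the block is home). Mark 1.5 (green band 1.3 to 1.7), red from 2.1. The spring gives way at 4.5 N and presses with 8.7 N at the mark. The block's weight and friction vary a little.
- reagent: Bystander: amber reagent bottle, 60 mm across, 130 mm tall; origin at the centre of its underside. Leave alone.
- timer: Bystander: white bench timer, 55 x 75 x 20 mm; origin at the centre of its underside. Leave alone.
- tip_box: Bystander: orange pipette-tip box, 85 x 120 x 55 mm; origin at the centre of its underside. Leave alone.
- cup: Bystander: white cup, 60 mm across, 70 mm tall; origin at the centre of its underside. Leave alone.
- jar: Bystander: jar with a red cap, 52 mm across, 70 mm tall; origin at the centre of its underside. Leave alone.

How it is judged:
By the outcome, as a careful person would: the job done as asked, in the order asked, and still so for the second after the job is handed in, with the robot touching nothing.
It also fails if it takes over 72 s, if anything falls off the work surface, if the arm or the gripper's body presses on something with over 40 N, if the wrist force passes 120 N, or if a joint passes its speed limit or range.

## Working session

There is one attempt and no reset: what is moved stays moved. The work goes in short steps, Python scripts to look and compute and a tool call to move; the robot and the scene stay as the last step left them, time stands still between calls to the robot, and variables do not carry over. Pictures are saved under pics/ and viewed, at most 10 in all, crops included, and the job is handed in when it is done.

Besides the shell and the picture viewer there is one more tool, called after ">>>" as a command line: name --pt "numbers of a row" for each row, then --argument value for the rest. step_arm: Moves the arm, as the interface text tells. Its arguments: {"type":"object","properties":{"delta_pos":{"type":"array","items":{"type":"array","items":{"type":"number"}}},"twist":{"type":"array","items":{"type":"number"}},"gripper":{"type":"array","items":{"type":"number"}}},"required":["delta_pos","twist","gripper"]}

```bash
mkdir -p pics
cat > h.py <<'E'
import numpy as np, cv2
from scipy.spatial.transform import Rotation as R
from bench import ctrl, viewer
def cap(n, save=None):
    c=viewer.capture(n)
    if save: cv2.imwrite('pics/'+save+'.png',c['img'])
    return c
def rot(q): return R.from_quat([q[1],q[2],q[3],q[0]]).as_matrix()
def K(c): return np.array([[c['fx'],0,c['cx']],[0,c['fy'],c['cy']],[0,0,1.]])
def ray(c,uv):
    p=cv2.undistortPoints(np.array(uv,float).reshape(-1,1,2),K(c),np.array(c['dist_coeffs']))[:,0]
    d=np.c_[p,np.ones(len(p))]@rot(c['orientation']).T
    return np.array(c['position']),d
def plane(c,uv,z):
    o,d=ray(c,uv); return o+d*((z-o[2])/d[:,2])[:,None]
def proj(c,P):
    Rm=rot(c['orientation']); X=(np.atleast_2d(P)-c['position'])@Rm
    return cv2.projectPoints(X,np.zeros(3),np.zeros(3),K(c),np.array(c['dist_coeffs']))[0][:,0]
E
python3 - <<'E'
from h import *
for n in('top','side'):
    c=cap(n,n+'0'); print(n,c['position'],c['orientation'],c['fx'],c['cx'],c['cy'],c['dist_coeffs'])
o=ctrl.get_obs(); print(o['tcp_pos'],o['ee_rot'],o['gripper_width'])
E
```

```text
top [ 0.34095868 -0.05504668  1.21678891] [-0.07600992  0.71258917 -0.6938579   0.07071333] 606.6813821054401 318.96041544735607 228.49033984855825 [-0.02206267  0.          0.          0.          0.        ]
side [0.50273529 0.67504187 0.83137839] [ 0.01935322 -0.02899565  0.92019788 -0.38989815] 475.89494718116777 309.87441665602097 240.30397802160343 [-0.10201326  0.          0.          0.          0.        ]
[0.2130118  0.53373803 0.40361701] [-3.38634870e-04  1.88762835e-01  9.82022168e-01 -9.69026387e-04] 1.0010828219770156
```

View pics/top0.png

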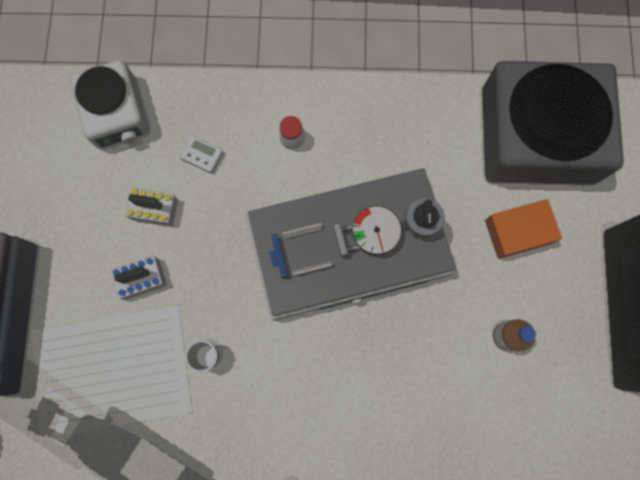

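View pics/side0.png

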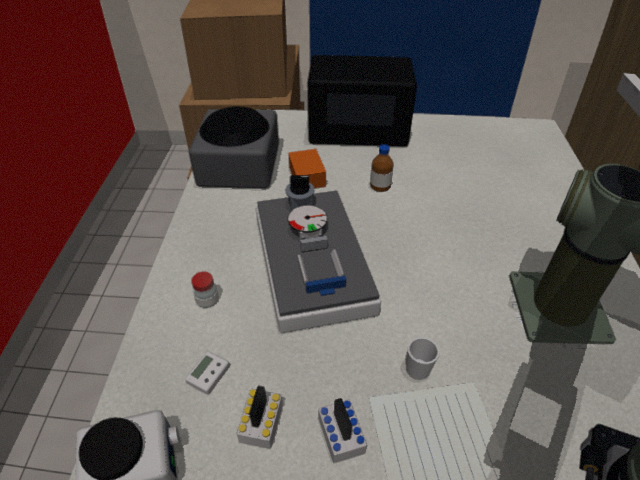

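The top view (x up, y left) shows the yellow block at about (150,205), the blue block at (138,278), the shaker with its fence at (278,255), the dial at (377,230) and the knob at (428,215). The needle is near zero. The side view shows the same items, with nothing in the cradle. Next I'll measure them.

```bash
cat > m.py <<'E'
from h import *
def mask(c,lo,hi,box=None):
    m=cv2.inRange(cv2.cvtColor(c['img'],cv2.COLOR_BGR2HSV),lo,hi)
    if box:
        k=np.zeros_like(m);x0,y0,x1,y1=box;k[y0:y1,x0:x1]=1;m*=k
    return m
def rectof(P):  # centre,size,long axis angle of points Nx2
    r=cv2.minAreaRect((P[:,:2]*1000).astype(np.float32)); b=cv2.boxPoints(r)
    e=[b[1]-b[0],b[2]-b[1]]; e.sort(key=np.linalg.norm); l=e[1]
    return np.array(r[0])/1000,sorted(r[1]),np.degrees(np.arctan2(l[1],l[0]))
def pts(m): return np.argwhere(m)[:,::-1].astype(float)
E
python3 - <<'E'
from m import *
for n,by,bs,bk in(('top',(110,175,185,235),(240,160,465,320),(120,180,190,215)),('side',(230,375,290,450),(250,185,385,330),(245,380,275,430))):
    c=cap(n)
    # caps
    m=mask(c,(20,120,80),(35,255,255),by); q=pts(m); print(n,'caps',len(q),rectof(plane(c,q,.044)))
    # dark handle
    m=mask(c,(0,0,0),(180,255,50),bk); q=pts(m); print('handle top(z.09)',len(q),rectof(plane(c,q,.09)))
    # fence blue
    m=mask(c,(105,120,50),(125,255,255),bs); q=pts(m); print('fence',len(q),rectof(plane(c,q,.096)))
    # platform
    g=cv2.cvtColor(c['img'],cv2.COLOR_BGR2GRAY); m=((g<95)*255).astype(np.uint8)
    k=np.zeros_like(m);x0,y0,x1,y1=bs;k[y0:y1,x0:x1]=1;m*=k
    m=cv2.morphologyEx(m,cv2.MORPH_OPEN,np.ones((5,5)))
    cs,_=cv2.findContours(m,cv2.RETR_EXTERNAL,cv2.CHAIN_APPROX_NONE); q=max(cs,key=cv2.contourArea)[:,0].astype(float)
    print('platform',rectof(plane(c,q,.07)))
    if n=='top':
        # knob
        m=((g<35)*255).astype(np.uint8); k=np.zeros_like(m);k[195:238,408:448]=1;m*=k;q=pts(m);print('knob z.156',len(q),rectof(plane(c,q,.156)))
        a=cv2.resize(c['img'][190:300,240:460],None,fx=3.6,fy=3.6,interpolation=cv2.INTER_CUBIC);cv2.imwrite('pics/z1.png',a)
E
```

```text
top caps 203 (array([0.62869177, 0.29924704]), [51.390071868896484, 76.86982727050781], np.float32(83.24885))
handle top(z.09) 57 (array([0.61931567, 0.2892233 ]), [9.550262451171875, 53.513858795166016], np.float32(85.005615))
fence 262 (array([0.52278418, 0.03494861]), [19.266916275024414, 79.73825073242188], np.float32(15.47172))
platform (array([ 0.57533929, -0.15533969]), [207.9832000732422, 254.88064575195312], np.float32(-74.47565))Traceback (most recent call last):
  File "<stdin>", line 18, in <module>
  File "h.py", line 15, in plane
    o,d=ray(c,uv); return o+d*((z-o[2])/d[:,2])[:,None]
        ~~~^^^^^^
  File "h.py", line 11, in ray
    p=cv2.undistortPoints(np.array(uv,float).reshape(-1,1,2),K(c),np.array(c['dist_coeffs']))[:,0]
      ~~~~~~~~~~~~~~~~~~~^^^^^^^^^^^^^^^^^^^^^^^^^^^^^^^^^^^^^^^^^^^^^^^^^^^^^^^^^^^^^^^^^^^^
cv2.error: OpenCV(4.12.0) /io/opencv/modules/calib3d/src/undistort.dispatch.cpp:347: error: (-215:Assertion failed) CV_IS_MAT(_src) && CV_IS_MAT(_dst) && (_src->rows == 1 || _src->cols == 1) && (_dst->rows == 1 || _dst->cols == 1) && _src->cols + _src->rows - 1 == _dst->rows + _dst->cols - 1 && (CV_MAT_TYPE(_src->type) == CV_32FC2 || CV_MAT_TYPE(_src->type) == CV_64FC2) && (CV_MAT_TYPE(_dst->type) == CV_32FC2 || CV_MAT_TYPE(_dst->type) == CV_64FC2) in function 'cvUndistortPointsInternal'
```

```bash
cat >> m.py <<'E'
def cloud(c):
    v,u=np.mgrid[0:480,0:640]; uv=np.c_[u.ravel(),v.ravel()]
    o,d=ray(c,uv); dep=c['depth'].reshape(-1,1)
    P=o+d*dep; P[dep[:,0]==0]=np.nan
    return P.reshape(480,640,3)
E
python3 - <<'E'
from m import *
for n in('top','side'):
    c=cap(n); P=cloud(c); Z=P[...,2]
    print(n,'bench z',np.nanmedian(Z[(abs(P[...,0]-.45)<.03)&(abs(P[...,1]-.2)<.05)]))
    def sel(x,y,r,z0,z1): 
        m=(np.hypot(P[...,0]-x,P[...,1]-y)<r)&(Z>z0)&(Z<z1); return P[m]
    q=sel(.628,.299,.07,.075,.1); print('handle',len(q),rectof(q),np.median(q[:,2]) )
    q=sel(.628,.299,.08,.03,.06); print('block',len(q),rectof(q))
    q=sel(.57,-.13,.26,.066,.075); print('plat',len(q),rectof(q),np.median(q[:,2]))
    q=sel(.523,.035,.06,.085,.11); print('fence',len(q),rectof(q))
    k=sel(.58,-.25,.08,.14,.17); print('knob',len(k),rectof(k) if len(k)>4 else '')
    m=(abs(P[...,0]-.57)<.08)&(abs(P[...,1]+.15)<.1)&(Z>.1)&(Z<.113); q=P[m]; q=q[np.hypot(*(q[:,:2]-np.median(q[:,:2],0)).T)<.055]; print('dial',len(q),rectof(q))
    m=mask(c,(20,120,80),(35,255,255))>0; m&=np.hypot(P[...,0]-.628,P[...,1]-.299)<.08; print('caps',m.sum(),rectof(plane(c,pts(m),.044)))
    if n=='top': 
        a=cv2.resize(c['img'][190:300,240:460],None,fx=3.6,fy=3.6,interpolation=cv2.INTER_CUBIC);cv2.imwrite('pics/z1.png',a)
E
```

```text
top bench z -0.000261658336206283
handle 245 (array([0.62830273, 0.29780133]), [14.419861793518066, 57.91419982910156], np.float32(82.66051)) 0.08918983289506999
block 1048 (array([0.62884863, 0.29854071]), [61.02423858642578, 91.0431900024414], np.float32(82.1866))
plat 15093 (array([ 0.63241199, -0.08260767]), [355.1600036621094, 360.17889404296875], np.float32(-74.16862)) 0.06993759839175806
fence 358 (array([0.52990955, 0.01444384]), [47.5208740234375, 84.09805297851562], np.float32(16.08928))
knob 224 (array([ 0.60102368, -0.23960831]), [14.68485164642334, 44.695594787597656], np.float32(0.9919591))
dial 1821 (array([ 0.57674603, -0.15050665]), [90.44159698486328, 90.54157257080078], np.float32(0.20384698))
caps 205 (array([0.62852484, 0.29926709]), [51.72651290893555, 76.73284912109375], np.float32(83.422386))
side bench z -0.00017604918108665712
handle 319 (array([0.62840668, 0.30164044]), [15.120626449584961, 55.96171188354492], np.float32(80.46479)) 0.08912927444851326
block 1333 (array([0.62883453, 0.30147849]), [61.72200012207031, 91.73189544677734], np.float32(81.79538))
plat 8068 (array([ 0.63247974, -0.08043379]), [356.3001403808594, 363.9076843261719], np.float32(-74.1498)) 0.06937822191434628
fence 359 (array([0.52927643, 0.016683  ]), [49.07624053955078, 84.31126403808594], np.float32(16.513456))
knob 166 (array([ 0.60156885, -0.23771297]), [19.078365325927734, 45.80052185058594], np.float32(2.9504))
dial 848 (array([ 0.57657745, -0.14816237]), [90.54483032226562, 91.0140151977539], np.float32(-86.55913))
caps 392 (array([0.62848737, 0.30111884]), [54.51520538330078, 80.64215087890625], np.float32(82.47019))
```

View pics/z1.png

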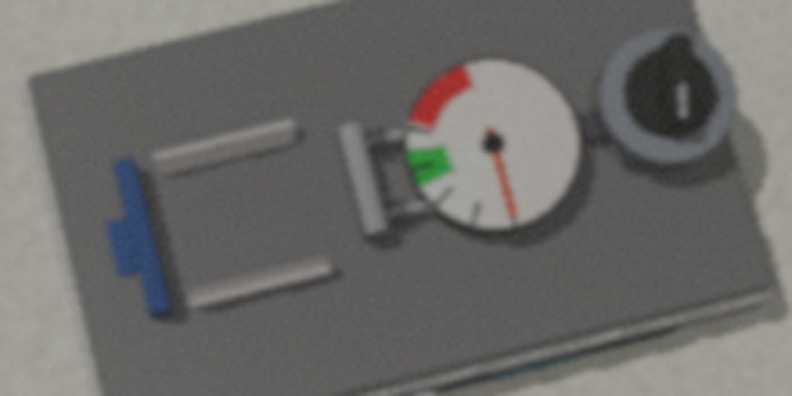

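The zoom shows the needle at (505,185), close to the zero tick, and the knob bar nearly vertical in the crop at (680,95). The jaw is at (362,180), the guides run between (160,160)-(295,130) and (195,300)-(330,268), and the fence is at (140,235). Depth gives clean rectangles, so I'll do one refinement of the shaker and compute the first move.

```bash
cat >> m.py <<'E'
def delta(xy,z,psi):
    """shift in tool axes + twist (deg) to put TCP at xy,z with closing line at psi deg (world)"""
    o=ctrl.get_obs(); Rm=rot(o['ee_rot']); d=Rm.T@(np.array([*xy,z])-o['tcp_pos'])
    cur=np.degrees(np.arctan2(Rm[1,1],Rm[0,1])); 
    print('t',o['time'],'tcp',np.round(o['tcp_pos'],4),'psi',round(cur,2),'tilt',np.round(Rm[:,2],4),'F',np.round(o['force'],1),'w',round(o['gripper_width'],3),round(o['gripper_force'],1))
    print('delta mm',np.round(d*1000,1),'twist',round(cur-psi,2))
E
python3 - <<'E'
from m import *
for n in('top','side'):
    c=cap(n); P=cloud(c); Z=P[...,2]
    yaw=np.radians(15.8); ex=np.array([np.cos(yaw),np.sin(yaw)]); ey=np.array([-ex[1],ex[0]]); o=np.array([.5624,-.1011])
    X=(P[...,:2]-o)@ex*1e3; Y=(P[...,:2]-o)@ey*1e3
    def rep(name,m):
        q=P[m]; C=np.c_[X[m],Y[m]]; r=rectof(C/1e3); print(n,name,m.sum(),np.round(r[0]*1e3,1),np.round(r[1],1),round(float(r[2]),2),'lo',C.min(0).round(1),'hi',C.max(0).round(1))
    rep('plat',(abs(X)<125)&(abs(Y)<200)&(abs(Z-.0697)<.0025))
    rep('fence',(abs(X)<60)&(Y>100)&(Y<165)&(Z>.091)&(Z<.105))
    rep('gl',(X<-20)&(X>-60)&(Y>30)&(Y<118)&(Z>.08)&(Z<.095))
    rep('gr',(X>20)&(X<60)&(Y>30)&(Y<118)&(Z>.08)&(Z<.095))
    rep('jaw',(abs(X)<45)&(Y>-5)&(Y<50)&(Z>.095)&(Z<.108))
    rep('knob',(abs(X)<45)&(abs(Y+143)<45)&(Z>.145)&(Z<.17))
delta((.6286,.2998),.32,-8)
E
```

```text
top plat 11633 [-0.1 -1.2] [210.2 359.9] -89.95 lo [-105.3 -181.3] hi [105.  178.7]
top fence 288 [ -0.7 123.6] [42.8 84.2] -2.94 lo [-42.  100.2] hi [ 42.3 143.6]
top gl 150 [-37.4  82.3] [ 9.3 71.2] 89.44 lo [-42.1  46.6] hi [-32.7 117.9]
top gr 184 [37.2 82.1] [11.6 71.1] -89.29 lo [31.1 46.6] hi [ 42.8 117.6]
top jaw 212 [-0.1 13.6] [23.8 60.3] -1.21 lo [-30.1   1.3] hi [30.2 25.1]
top knob 209 [  -1.  -143.7] [15.  44.9] -15.42 lo [ -23.1 -155.2] hi [  21.5 -132.2]
side plat 7202 [0.3 1.1] [209.7 362.8] -90.0 lo [-104.5 -180.4] hi [105.1 182.5]
side fence 222 [1.000e-01 1.391e+02] [15.7 84.2] -0.24 lo [-42.  131.3] hi [ 42.2 147. ]
side gl 106 [-37.6  82.9] [ 8.8 70.2] 88.99 lo [-42.3  47.8] hi [-33.1 118. ]
side gr 84 [37.4 82.6] [ 9.4 68.6] -88.98 lo [32.6 48.3] hi [ 42.1 116.9]
side jaw 156 [ 0.6 12.7] [35.1 59.5] 0.55 lo [-29.2  -4.9] hi [30.3 30.3]
side knob 128 [   0.4 -141. ] [17.3 45.6] -9.08 lo [ -22.8 -151.7] hi [  22.9 -130.9]
t 0.35 tcp [0.2131 0.534  0.4044] psi 68.24 tilt [-2.e-04 -5.e-04 -1.e+00] F [ 0.8  0.  -1. ] w 0.998 0.0
delta mm [-472.7  -63.4   84.4] twist 76.24
```

>>> step_arm --pt "-0.05 -0.007 0" --pt "-0.11 -0.015 0.01" --pt "-0.17 -0.023 0.02" --pt "-0.23 -0.031 0.035" --pt "-0.29 -0.039 0.05" --pt "-0.35 -0.047 0.06" --pt "-0.41 -0.055 0.07" --pt "-0.465 -0.062 0.084" --twist '[9,19,29,39,49,59,68,76.2]' --gripper '[1,1,1,1,1,1,1,1]'

```text
time: 1.35
tcp_pos: [0.624, 0.3027, 0.3207]
ee_rot: [0.0, 0.756, 0.654, 0.001]
force: [0.2, 0.3, 0.5]
gripper_width: 1.0
gripper_force: 0.0
```

```bash
python3 -c "
from m import *
delta((.6286,.2998),.248,-8)"
```

```text
t 1.35 tcp [0.624  0.3027 0.3207] psi -8.27 tilt [ 1.2e-03  5.0e-04 -1.0e+00] F [0.2 0.3 0.5] w 1.0 0.0
delta mm [-2.3  4.9 72.7] twist -0.27
```

>>> step_arm --pt "-0.003 0.006 0" --pt "-0.003 0.006 0.02" --pt "-0.003 0.006 0.04" --pt "-0.003 0.006 0.055" --pt "-0.003 0.006 0.065" --pt "-0.003 0.006 0.073" --pt "-0.003 0.006 0.073" --pt "-0.003 0.006 0.073" --twist '[0,0,0,0,0,0,0,0]' --gripper '[1,1,1,1,1,1,1,1]'

```text
time: 2.35
tcp_pos: [0.6279, 0.3003, 0.2484]
ee_rot: [0.0, 0.754, 0.656, 0.001]
force: [-0.1, -0.5, -0.1]
gripper_width: 0.998
gripper_force: 0.0
```

```bash
python3 -c "
from m import *
delta((.6286,.2998),.248,-8)"
```

```text
t 2.35 tcp [0.6279 0.3003 0.2484] psi -7.96 tilt [ 1.2e-03  4.0e-04 -1.0e+00] F [-0.1 -0.5 -0.1] w 0.998 0.0
delta mm [-0.4  0.7  0.4] twist 0.04
```

Aligned, so I'll close and lift a little.

>>> step_arm --pt "-0.0005 0.001 0" --pt "-0.0005 0.001 0" --pt "-0.0005 0.001 0" --pt "-0.0005 0.001 0" --pt "-0.0005 0.001 0" --pt "-0.0005 0.001 0" --pt "-0.0005 0.001 0" --pt "-0.0005 0.001 0" --twist '[0,0,0,0,0,0,0,0]' --gripper '[0.7,0.4,0.2,0.1,0,0,0,0]'

```text
time: 3.35
tcp_pos: [0.6285, 0.2996, 0.2476]
ee_rot: [-0.0, 0.754, 0.656, -0.0]
force: [0.1, -1.0, -0.5]
gripper_width: 0.187
gripper_force: 0.0
```

>>> step_arm --pt "0 0 0" --pt "0 0 0" --pt "0 0 -0.01" --pt "0 0 -0.03" --pt "0 0 -0.06" --pt "0 0 -0.09" --pt "0 0 -0.11" --pt "0 0 -0.12" --twist '[0,0,0,0,0,0,0,0]' --gripper '[0,0,0,0,0,0,0,0]'

```text
time: 4.35
tcp_pos: [0.6288, 0.2997, 0.3701]
ee_rot: [0.001, 0.755, 0.656, 0.001]
force: [-0.2, -0.6, -3.7]
gripper_width: 0.145
gripper_force: 30.0
```

Run:
```python
from m import *
delta((.5411,-.0261),.368,15.8)
for n in('top','side'):
    c=cap(n); P=cloud(c); Z=P[...,2]; t=ctrl.get_obs()['tcp_pos']
    zb=t[2]-.248
    m=(abs(P[...,0]-t[0])<.09)&(abs(P[...,1]-t[1])<.09)&(abs(Z-zb-.04)<.01); q=P[m]; print(n,m.sum(),rectof(q) if m.sum()>4 else '')
    m=mask(c,(20,120,80),(35,255,255))>0; m&=np.hypot(P[...,0]-t[0],P[...,1]-t[1])<.1; print('caps',m.sum(),rectof(plane(c,pts(m),zb+.044)),np.median(P[m][:,2])-zb)
```

```text
t 4.35 tcp [0.6288 0.2997 0.3701] psi -7.96 tilt [ 0.003  0.001 -1.   ] F [-0.2 -0.6 -3.7] w 0.145 30.0
delta mm [-334.8  -41.7    1.5] twist -23.76
top 792 (array([0.62952527, 0.29134024]), [60.79551315307617, 77.52375030517578], np.float32(81.26522))
caps 149 (array([0.62857379, 0.28883734]), [50.959503173828125, 56.87748718261719], np.float32(81.85262)) 0.044759802060339804
side 1295 (array([0.63029199, 0.30190439]), [61.246917724609375, 89.59336853027344], np.float32(81.60698))
caps 343 (array([0.64073193, 0.29314865]), [76.20977783203125, 92.02642822265625], np.float32(82.18445)) 0.04672101969277087
```

>>> step_arm --pt "-0.025 -0.003 0" --pt "-0.07 -0.009 0" --pt "-0.12 -0.015 0" --pt "-0.17 -0.021 0" --pt "-0.22 -0.027 0" --pt "-0.27 -0.034 0" --pt "-0.31 -0.039 0" --pt "-0.335 -0.0415 0" --twist '[-2,-5,-8,-12,-15,-19,-22,-23.8]' --gripper '[0,0,0,0,0,0,0,0]'

```text
time: 5.45
tcp_pos: [0.5398, -0.0281, 0.3661]
ee_rot: [-0.001, 0.603, 0.798, -0.001]
force: [0.1, -0.5, -2.9]
gripper_width: 0.145
gripper_force: 30.0
```

>>> step_arm --pt "0 0 0" --pt "0 0 0" --pt "0 0 0" --pt "0 0 0.005" --pt "0 0 0.01" --pt "0 0 0.015" --pt "0 0 0.015" --pt "0 0 0.015" --twist '[0,0,0,0,0,0,0,0]' --gripper '[0,0,0,0,0,0,0,0]'

```text
time: 6.45
tcp_pos: [0.5411, -0.0264, 0.3526]
ee_rot: [0.0, 0.603, 0.798, 0.0]
force: [0.1, 0.2, -3.2]
gripper_width: 0.148
gripper_force: 30.0
```

```bash
cat > chk.py <<'E'
from m import *
yaw=np.radians(15.8); ex=np.array([np.cos(yaw),np.sin(yaw)]); ey=np.array([-ex[1],ex[0]]); org=np.array([.5624,-.1011])
def sh(P): return (P[...,:2]-org)@ex*1e3,(P[...,:2]-org)@ey*1e3
def block(zb):
  for n in('top','side'):
    c=cap(n); P=cloud(c); X,Y=sh(P); Z=P[...,2]
    for nm,z,w in(('body',.04,.007),('handle',.088,.008)):
        m=(abs(X)<60)&(Y>15)&(Y<150)&(abs(Z-zb-z)<w)
        if nm=='body': m&=mask(c,(100,120,40),(130,255,255))==0
        C=np.c_[X[m],Y[m]]; r=rectof(C/1e3) if m.sum()>4 else ''
        print(n,nm,m.sum(),np.round(r[0]*1e3,1),np.round(r[1],1),round(float(r[2]),2),'medz',np.median(Z[m]).round(4))
E
python3 - <<'E'
from chk import *
delta((.5411,-.0261),.318,15.8)
block(ctrl.get_obs()['tcp_pos'][2]-.248)
E
```

```text
t 6.45 tcp [ 0.5411 -0.0264  0.3526] psi 15.84 tilt [ 0.  0. -1.] F [ 0.1  0.2 -3.2] w 0.148 30.0
delta mm [ 0.3  0.1 34.6] twist 0.04
top body 203 [ 0.9 78.2] [58.9 89.1] -89.5 medz 0.1452Traceback (most recent call last):
  File "<stdin>", line 3, in <module>
  File "chk.py", line 11, in block
    print(n,nm,m.sum(),np.round(r[0]*1e3,1),np.round(r[1],1),round(float(r[2]),2),'medz',np.median(Z[m]).round(4))
                                ~^^^
IndexError: string index out of range
```

The block sits at (0.9, 78.2) in shaker axes and is square, so I'll lower it.

>>> step_arm --pt "0 0 0.004" --pt "0 0 0.01" --pt "0 0 0.016" --pt "0 0 0.021" --pt "0 0 0.026" --pt "0 0 0.03" --pt "0 0 0.032" --pt "0 0 0.032" --twist '[0,0,0,0,0,0,0,0]' --gripper '[0,0,0,0,0,0,0,0]'

```text
time: 7.5
tcp_pos: [0.541, -0.0264, 0.3205]
ee_rot: [-0.0, 0.603, 0.798, -0.0]
force: [0.1, -0.1, -3.9]
gripper_width: 0.147
gripper_force: 30.0
```

>>> step_arm --pt "0 0 0.0005" --pt "0 0 0.001" --pt "0 0 0.0015" --pt "0 0 0.002" --pt "0 0 0.002" --pt "0 0 0.002" --pt "0 0 0.002" --pt "0 0 0.002" --twist '[0,0,0,0,0,0,0,0]' --gripper '[0,0,0,0,0,0,0,0]'

```text
time: 8.5
tcp_pos: [0.541, -0.0264, 0.3187]
ee_rot: [-0.0, 0.603, 0.798, 0.0]
force: [-0.4, -0.3, -3.3]
gripper_width: 0.15
gripper_force: 30.0
```

```bash
python3 -c "
from m import *
delta((.5411,-.0261),.318,15.8)"
```

```text
t 8.5 tcp [ 0.541  -0.0264  0.3187] psi 15.84 tilt [-0.  0. -1.] F [-0.4 -0.3 -3.3] w 0.15 30.0
delta mm [0.3 0.2 0.7] twist 0.04
```

>>> step_arm --pt "0 0 0.0005" --pt "0 0 0.001" --pt "0 0 0.001" --pt "0 0 0.001" --pt "0 0 0.001" --pt "0 0 0.001" --pt "0 0 0.001" --pt "0 0 0.001" --twist '[0,0,0,0,0,0,0,0]' --gripper '[0,0,0,0,0,0,0,0]'

```text
time: 9.5
tcp_pos: [0.541, -0.0264, 0.3176]
ee_rot: [-0.0, 0.603, 0.798, 0.0]
force: [0.4, 0.2, -2.2]
gripper_width: 0.146
gripper_force: 30.0
```

>>> step_arm --pt "0 0 0.0003" --pt "0 0 0.0003" --pt "0 0 0.0003" --pt "0 0 0.0003" --pt "0 0 0.0003" --pt "0 0 0.0003" --pt "0 0 0.0003" --pt "0 0 0.0003" --twist '[0,0,0,0,0,0,0,0]' --gripper '[0,0,0.2,0.3,0.5,0.6,0.7,0.7]'

```text
time: 10.5
tcp_pos: [0.541, -0.0264, 0.3174]
ee_rot: [0.0, 0.603, 0.798, -0.0]
force: [0.4, -0.1, -0.2]
gripper_width: 0.68
gripper_force: 0.0
```

>>> step_arm --pt "0 0 0" --pt "0 0 -0.01" --pt "0 0 -0.03" --pt "0 0 -0.05" --pt "0 0 -0.07" --pt "0 0 -0.09" --pt "0 0 -0.11" --pt "0 0 -0.12" --twist '[0,0,0,0,0,0,0,0]' --gripper '[0.7,0.7,0.7,0.7,0.7,0.7,0.7,0.7]'

```text
time: 11.5
tcp_pos: [0.5412, -0.0264, 0.4394]
ee_rot: [0.001, 0.603, 0.798, 0.001]
force: [-0.2, 0.3, 0.3]
gripper_width: 0.7
gripper_force: 0.0
```

```bash
sed -i "s/C=np.c_\[X\[m\],Y\[m\]\]; r=/if m.sum()<5: print(n,nm,m.sum()); continue\n        C=np.c_[X[m],Y[m]]; r=/" chk.py
python3 - <<'E'
from chk import *
block(.07)
for n in('top','side'):
    c=cap(n); P=cloud(c); X,Y=sh(P); m=(abs(X)<45)&(abs(Y+143)<45)&(abs(P[...,2]-.156)<.006); q=np.c_[X[m],Y[m]]
    w,v=np.linalg.eigh(np.cov(q.T)); a=v[:,1]; print(n,'knob',m.sum(),q.mean(0),rectof(q/1e3),np.degrees(np.arctan(a[1]/a[0])))
delta((.6013,-.2387),.438,92)
E
```

```text
top body 211 [ 0.4 69.1] [ 59.3 108. ] 89.21 medz 0.1094
top handle 0
side body 710 [ 1.5 71.5] [ 60.2 108. ] 89.41 medz 0.1106
side handle 157 [ 1.9 80.6] [14.1 54.6] -89.24 medz 0.159
top knob 197 [  -0.8814704  -143.20493271] (array([-0.00083447, -0.14344614]), [14.267581939697266, 44.90955352783203], np.float32(-12.61928)) -13.301482822933217
side knob 34 [ -10.79381979 -138.09829333] (array([ 0.00047495, -0.14073427]), [14.485638618469238, 45.623390197753906], np.float32(-8.734353)) -7.988725333559553
t 11.7 tcp [ 0.5409 -0.0264  0.437 ] psi 15.84 tilt [-5.e-04  1.e-04 -1.e+00] F [0.7 0.2 0.2] w 0.701 0.0
delta mm [-2.208e+02  2.000e-01 -1.100e+00] twist -76.16
```

The block is seated in the cradle: its top is at 0.110 and it is square. Now I'll go over the knob with the closing line at 93°.

>>> step_arm --pt "-0.02 0 0" --pt "-0.05 0 0" --pt "-0.08 0 0" --pt "-0.115 0 0" --pt "-0.15 0 0" --pt "-0.18 0 0" --pt "-0.205 0 0" --pt "-0.2208 0 0" --twist '[-9,-19,-29,-39,-49,-59,-68,-77.3]' --gripper '[0.7,0.7,0.7,0.7,0.7,0.7,0.7,0.7]'

```text
time: 12.7
tcp_pos: [0.6012, -0.24, 0.4354]
ee_rot: [-0.001, -0.03, 1.0, 0.001]
force: [-0.3, 0.6, -0.5]
gripper_width: 0.7
gripper_force: 0.0
```

>>> step_arm --pt "0 0 0" --pt "0 0 0.01" --pt "0 0 0.02" --pt "0 0 0.03" --pt "0 0 0.04" --pt "0 0 0.04" --pt "0 0 0.04" --pt "0 0 0.04" --twist '[0,0,0,0,0,0,0,0]' --gripper '[0.7,0.7,0.7,0.7,0.7,0.7,0.7,0.7]'

```text
time: 13.7
tcp_pos: [0.6014, -0.239, 0.3981]
ee_rot: [0.001, -0.027, 1.0, -0.0]
force: [-0.3, 0.0, -0.3]
gripper_width: 0.701
gripper_force: 0.0
```

```bash
python3 -c "
from m import *
delta((.6013,-.2385),.329,93.2)
print(ctrl.get_obs()['joint_pos'])"
```

```text
t 13.7 tcp [ 0.6014 -0.239   0.3981] psi 93.13 tilt [ 1.1e-03 -7.0e-04 -1.0e+00] F [-0.3  0.  -0.3] w 0.701 0.0
delta mm [ 0.2  0.5 69.1] twist -0.07
[-5.11777565e-01  3.62179892e-01  1.35817913e+00 -3.45084290e-05
  1.41996287e+00 -2.13725716e+00]
```

>>> step_arm --pt "0 0.0005 0.01" --pt "0 0.0005 0.025" --pt "0 0.0005 0.04" --pt "0 0.0005 0.055" --pt "0 0.0005 0.064" --pt "0 0.0005 0.069" --pt "0 0.0005 0.069" --pt "0 0.0005 0.069" --twist '[0,0,0,0,0,0,0,0]' --gripper '[0.7,0.7,0.7,0.7,0.7,0.7,0.6,0.5]'

```text
time: 14.7
tcp_pos: [0.6015, -0.2384, 0.3291]
ee_rot: [0.001, -0.027, 1.0, -0.0]
force: [0.9, -0.0, 0.0]
gripper_width: 0.532
gripper_force: 0.0
```

>>> step_arm --pt "0 0 0" --pt "0 0 0" --pt "0 0 0" --pt "0 0 0" --pt "0 0 0" --pt "0 0 0" --pt "0 0 0" --pt "0 0 0" --twist '[0,0,0,0,0,0,0,0]' --gripper '[0.4,0.3,0.2,0.1,0,0,0,0]'

```text
time: 15.7
tcp_pos: [0.6013, -0.2398, 0.3285]
ee_rot: [0.0, -0.027, 1.0, -0.002]
force: [0.9, -5.5, -1.1]
gripper_width: 0.149
gripper_force: 29.9
```

```bash
cat > ndl.py <<'E'
from chk import *
def needle(save=None):
    for n in('top','side'):
        c=cap(n); P=cloud(c); X,Y=sh(P); Z=P[...,2]
        near=(abs(X)<60)&(Y>-130)&(Y<60)&(Z>.095)&(Z<.125)
        m=(mask(c,(3,130,80),(22,255,255))>0)&near       # orange
        r=((mask(c,(0,130,60),(2,255,255))>0)|(mask(c,(168,110,60),(180,255,255))>0))&near
        h=(mask(c,(0,0,110),(180,60,255))>0)&near&(abs(Z-.105)<.004)
        if m.sum()<5 or h.sum()<50: print(n,'hidden',m.sum(),h.sum()); continue
        px=lambda q: np.c_[sh(plane(c,pts(q),.106))]
        N=px(m); D=px(h); cc=cv2.minEnclosingCircle(D.astype(np.float32))
        w,v=np.linalg.eigh(np.cov(N.T)); a=v[:,1]; a=a*np.sign(a@(N.mean(0)-cc[0]))
        # cw from above from -x: -x -> +y -> +x
        print(n,m.sum(),'dial',np.round(cc,1).tolist() if 0 else (np.round(cc[0],1),round(cc[1],1)),'needle(axis)',round(float(np.arctan2(a[1],-a[0])),3),
          'tip mean',N.mean(0).round(1),'by mean',round(float(np.arctan2(N.mean(0)[1]-cc[0][1],-(N.mean(0)[0]-cc[0][0]))),3),'red',r.sum())
        if save and n==save[0]:
            u=proj(c,[*(org+ey*-.03),.1])[0].astype(int); a=c['img'][max(u[1]-70,0):u[1]+70,u[0]-100:u[0]+100]
            cv2.imwrite('pics/%s.png'%save[1],cv2.resize(a,None,fx=4,fy=4,interpolation=cv2.INTER_CUBIC))
E
python3 -c "
from ndl import *
delta((.6013,-.2385),.329,93.2); needle(('top','n0'))"
```

```text
t 15.7 tcp [ 0.6013 -0.2398  0.3285] psi 93.12 tilt [ 9.0e-04 -3.8e-03 -1.0e+00] F [ 0.9 -5.5 -1.1] w 0.149 29.9
delta mm [-0.1  1.3 -0.5] twist -0.08
top hidden 0 686
side 18 dial (array([  5.6, -15.5]), 75.9) needle(axis) -0.031 tip mean [-24.  -51.5] by mean -0.884 red 70
```

>>> step_arm --pt "0 -0.0014 0" --pt "0 -0.0014 0" --pt "0 -0.0014 0" --pt "0 -0.0014 0" --pt "0 -0.0014 0" --pt "0 -0.0014 0" --pt "0 -0.0014 0" --pt "0 -0.0014 0" --twist '[0,2,5,9,13,17,21,25]' --gripper '[0,0,0,0,0,0,0,0]'

```text
time: 16.8
tcp_pos: [0.6013, -0.2405, 0.3285]
ee_rot: [0.0, 0.191, 0.982, -0.001]
force: [0.2, -6.5, -1.0]
gripper_width: 0.147
gripper_force: 29.9
```

```bash
cat >> ndl.py <<'E'
def side(k0psi=105.8,save=None):
    o=ctrl.get_obs(); Rm=rot(o['ee_rot']); psi=np.degrees(np.arctan2(Rm[1,1],Rm[0,1]))
    kn=np.radians((k0psi-psi+20)%360-20); dy=-52+8*kn
    print('knob',round(kn,3),'F',np.round(o['force'],1),'T',np.round(o['torque'],2),'tcp',np.round(o['tcp_pos'],4),'w',round(o['gripper_width'],3),'q6',round(o['joint_pos'][5],2))
    c=cap('side'); P=cloud(c); X,Y=sh(P); Z=P[...,2]
    near=(np.hypot(X,Y-dy)<50)&(Z>.095)&(Z<.125)
    q=mask(c,(3,130,80),(22,255,255)); q[~near]=0
    g=mask(c,(45,80,40),(85,255,255)); g[~near]=0
    f=lambda q:np.c_[sh(plane(c,pts(q),.106))]
    N=f(q); G=f(g)
    if len(G): print('green',len(G),G.mean(0).round(1),'=> centre y ~',(G[:,1].max()-45).round(1))
    if len(N)>4:
        w,v=np.linalg.eigh(np.cov(N.T)); a=v[:,1]; d=N.mean(0)-[0.5,dy]; a=a*np.sign(a@d)
        print('needle px',len(N),'axis',round(float(np.arctan2(a[1],-a[0])),3),'mean',round(float(np.arctan2(d[1],-d[0])),3),N.mean(0).round(1))
    if save:
        u=proj(c,[*(org+ey*-.03),.1])[0].astype(int); a=c['img'][max(u[1]-70,0):u[1]+70,u[0]-90:u[0]+90]
        cv2.imwrite('pics/%s.png'%save,cv2.resize(a,None,fx=4,fy=4,interpolation=cv2.INTER_CUBIC))
E
python3 -c "
from ndl import *
side()"
```

```text
knob 0.661 F [ 0.2 -6.5 -1. ] T [-0.95  0.03  0.12] tcp [ 0.6013 -0.2405  0.3285] w 0.147 q6 -1.7
green 43 [ -3.1 -11.3] => centre y ~ -46.0
needle px 16 axis -0.026 mean -0.06 [-22.1 -48.1]
```

>>> step_arm --pt "-0.0004 -0.0009 0" --pt "-0.0004 -0.0009 0" --pt "-0.0004 -0.0009 0" --pt "-0.0004 -0.0009 0" --pt "-0.0004 -0.0009 0" --pt "-0.0004 -0.0009 0" --pt "-0.0004 -0.0009 0" --pt "-0.0004 -0.0009 0" --twist '[2,6,10,14,19,24,28,32]' --gripper '[0,0,0,0,0,0,0,0]'

```text
time: 17.85
tcp_pos: [0.6011, -0.2413, 0.3285]
ee_rot: [0.0, 0.455, 0.891, -0.001]
force: [-1.3, -5.2, -0.5]
gripper_width: 0.149
gripper_force: 29.9
```

```bash
python3 -c "
from ndl import *
side()"
```

```text
knob 1.219 F [-1.3 -5.2 -0.5] T [-0.94  0.22  0.13] tcp [ 0.6011 -0.2413  0.3285] w 0.149 q6 -1.14
green 36 [-2.  -7.4] => centre y ~ -40.6
needle px 16 axis 0.055 mean -0.042 [-22.8 -43.2]
```

>>> step_arm --pt "-0.0004 -0.0003 0" --pt "-0.0008 -0.0006 0" --pt "-0.0008 -0.0006 0" --pt "-0.0008 -0.0006 0" --pt "-0.0008 -0.0006 0" --pt "-0.0008 -0.0006 0" --pt "-0.0008 -0.0006 0" --pt "-0.0008 -0.0006 0" --twist '[3,7,11,15,19,23,27,30]' --gripper '[0,0,0,0,0,0,0,0]'

```text
time: 18.9
tcp_pos: [0.6008, -0.2418, 0.3285]
ee_rot: [-0.001, 0.669, 0.743, -0.001]
force: [-1.8, -4.1, 1.3]
gripper_width: 0.142
gripper_force: 29.9
```

```bash
python3 -c "
from ndl import *
side()"
```

```text
knob 1.742 F [-1.8 -4.1  1.3] T [-0.72  0.57  0.14] tcp [ 0.6008 -0.2418  0.3285] w 0.142 q6 -0.62
green 38 [-1.4 -3. ] => centre y ~ -36.5
needle px 16 axis -0.459 mean 0.07 [-18.3 -36.7]
```

>>> step_arm --pt "0 0 0" --pt "0 0 0" --pt "0 0 0" --pt "0 0 0" --pt "0 0 0" --pt "0 0 0" --pt "0 0 0" --pt "0 0 0" --twist '[2,4,7,10,13,15,15,15]' --gripper '[0,0,0,0,0,0,0,0]'

```text
time: 19.95
tcp_pos: [0.6007, -0.2418, 0.3285]
ee_rot: [-0.001, 0.76, 0.65, -0.001]
force: [-4.4, -2.8, 2.8]
gripper_width: 0.151
gripper_force: 29.9
```

```bash
python3 -c "
from ndl import *
side(save='s1')"
```

```text
knob 2.002 F [-4.4 -2.8  2.8] T [-0.7   0.89 -0.01] tcp [ 0.6007 -0.2418  0.3285] w 0.151 q6 -0.36
green 40 [-2.2 -1.5] => centre y ~ -33.8
needle px 15 axis -0.012 mean -0.06 [-22.8 -37.4]
```

View pics/s1.png

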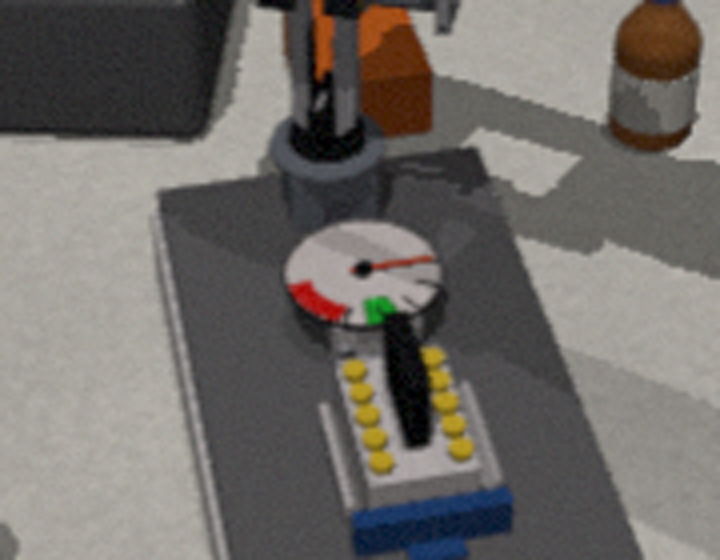

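The crop shows the needle at zero (tip at 430,260), with the block between the jaw and the fence. I'll go on in smaller steps.

>>> step_arm --pt "-0.0003 -0.0005 0" --pt "-0.0006 -0.0009 0" --pt "-0.0006 -0.0009 0" --pt "-0.0006 -0.0009 0" --pt "-0.0006 -0.0009 0" --pt "-0.0006 -0.0009 0" --pt "-0.0006 -0.0009 0" --pt "-0.0006 -0.0009 0" --twist '[1,3,5,7,9,11,12,12]' --gripper '[0,0,0,0,0,0,0,0]'

```text
time: 21.0
tcp_pos: [0.6001, -0.2419, 0.3285]
ee_rot: [-0.001, 0.824, 0.567, -0.0]
force: [-5.2, -0.9, 4.5]
gripper_width: 0.139
gripper_force: 29.9
```

```bash
python3 -c "
from ndl import *
side()"
```

```text
knob 2.212 F [-5.2 -0.9  4.5] T [-0.34  1.04  0.04] tcp [ 0.6001 -0.2419  0.3285] w 0.139 q6 -0.15
green 41 [-1.8  0.4] => centre y ~ -32.8
needle px 17 axis 0.015 mean -0.056 [-22.6 -35.6]
```

>>> step_arm --pt "-0.0003 -0.0005 0" --pt "-0.0004 -0.001 0" --pt "-0.0004 -0.001 0" --pt "-0.0004 -0.001 0" --pt "-0.0004 -0.001 0" --pt "-0.0004 -0.001 0" --pt "-0.0004 -0.001 0" --pt "-0.0004 -0.001 0" --twist '[1,3,5,7,9,11,12,12]' --gripper '[0,0,0,0,0,0,0,0]'

```text
time: 22.05
tcp_pos: [0.5995, -0.2419, 0.3285]
ee_rot: [-0.0, 0.878, 0.478, 0.0]
force: [-1.7, 2.8, 4.3]
gripper_width: 0.143
gripper_force: 29.9
```

```bash
python3 -c "
from ndl import *
side()"
```

```text
knob 2.42 F [-1.7  2.8  4.3] T [0.32 0.38 0.04] tcp [ 0.5995 -0.2419  0.3285] w 0.143 q6 0.06
green 36 [-2.5  2.1] => centre y ~ -32.8
needle px 18 axis 0.161 mean 0.089 [-20.  -30.8]
```

>>> step_arm --pt "0 0 0" --pt "0 0 0" --pt "0 0 0" --pt "0 0 0" --pt "0 0 0" --pt "0 0 0" --pt "0 0 0" --pt "0 0 0" --twist '[2,5,8,11,14,16,17,17]' --gripper '[0,0,0,0,0,0,0,0]'

```text
time: 23.1
tcp_pos: [0.5993, -0.2418, 0.3285]
ee_rot: [-0.0, 0.939, 0.343, 0.0]
force: [-1.3, 2.3, 5.7]
gripper_width: 0.143
gripper_force: 29.9
```

```bash
python3 -c "
from ndl import *
side()"
```

```text
knob 2.718 F [-1.3  2.3  5.7] T [0.52 0.44 0.08] tcp [ 0.5993 -0.2418  0.3285] w 0.143 q6 0.35
green 37 [-0.9  4.9] => centre y ~ -27.0
needle px 17 axis 0.783 mean 0.685 [-16.1 -16.7]
```

>>> step_arm --pt "0 0 0" --pt "0 0 0" --pt "0 0 0" --pt "0 0 0" --pt "0 0 0" --pt "0 0 0" --pt "0 0 0" --pt "0 0 0" --twist '[2,4,7,10,12,14,15,15]' --gripper '[0,0,0,0,0,0,0,0]'

```text
time: 24.15
tcp_pos: [0.5992, -0.2416, 0.3285]
ee_rot: [-0.001, 0.976, 0.217, -0.0]
force: [-2.2, 3.8, 5.7]
gripper_width: 0.148
gripper_force: 29.9
```

```bash
python3 -c "
from ndl import *
side(save='s2')"
```

```text
knob 2.98 F [-2.2  3.8  5.7] T [0.64 0.58 0.09] tcp [ 0.5992 -0.2416  0.3285] w 0.148 q6 0.62
green 27 [0.8 7.4] => centre y ~ -27.0
needle px 15 axis 1.298 mean 1.198 [-6.8 -9.5]
```

View pics/s2.png

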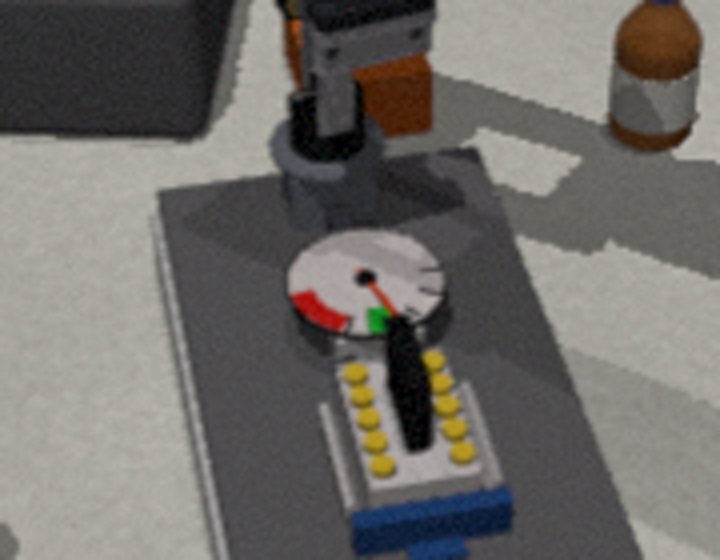

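The needle tip at (395,312) is just short of the green band at (378,320). One more small turn.

>>> step_arm --pt "0 0 0" --pt "0 0 0" --pt "0 0 0" --pt "0 0 0" --pt "0 0 0" --pt "0 0 0" --pt "0 0 0" --pt "0 0 0" --twist '[1,2,3,4,5,6,7,7]' --gripper '[0,0,0,0,0,0,0,0]'

```text
time: 25.2
tcp_pos: [0.5992, -0.2415, 0.3285]
ee_rot: [-0.001, 0.988, 0.157, -0.0]
force: [-1.7, 4.4, 5.9]
gripper_width: 0.147
gripper_force: 29.9
```

```bash
python3 -c "
from ndl import *
side()"
```

```text
knob 3.102 F [-1.7  4.4  5.9] T [0.68 0.58 0.14] tcp [ 0.5992 -0.2415  0.3285] w 0.147 q6 0.74
green 19 [0.2 8.7] => centre y ~ -26.5
needle px 17 axis 1.547 mean 1.439 [-2.  -8.7]
```

The needle reads about 1.5, so I'll release and retreat.

>>> step_arm --pt "0 0 0" --pt "0 0 0" --pt "0 0 0" --pt "0 0 0" --pt "0 0 0" --pt "0 0 0" --pt "0 0 0" --pt "0 0 0" --twist '[0,0,0,0,0,0,0,0]' --gripper '[0.1,0.2,0.3,0.4,0.5,0.6,0.6,0.6]'

```text
time: 26.25
tcp_pos: [0.5993, -0.2422, 0.3284]
ee_rot: [0.0, 0.987, 0.158, 0.0]
force: [0.3, 1.2, 0.6]
gripper_width: 0.605
gripper_force: 0.0
```

>>> step_arm --pt "0 0 -0.01" --pt "0 0 -0.03" --pt "0 0 -0.05" --pt "0 0 -0.07" --pt "0 0 -0.09" --pt "0 0 -0.11" --pt "0 0 -0.12" --pt "0 0 -0.12" --twist '[0,0,0,0,0,0,0,0]' --gripper '[0.6,0.6,0.6,0.6,0.6,0.6,0.6,0.6]'

```text
time: 27.25
tcp_pos: [0.5994, -0.2422, 0.4494]
ee_rot: [0.001, 0.987, 0.158, 0.001]
force: [0.7, -0.1, 0.5]
gripper_width: 0.603
gripper_force: 0.0
```

```bash
python3 -c "
from ndl import *
side(); cap('top','t9'); delta((.50,-.40),.449,-72)"
```

```text
knob 3.101 F [ 0.7 -0.1  0.5] T [ 0.02  0.16 -0.04] tcp [ 0.5994 -0.2422  0.4494] w 0.603 q6 0.74
green 19 [0.2 8.7] => centre y ~ -26.5
needle px 20 axis 0.127 mean 1.675 [ 2.6 -7. ]
t 27.35 tcp [ 0.5992 -0.2421  0.4475] psi -71.86 tilt [-1.4e-03  8.0e-04 -1.0e+00] F [0.1 0.1 0.1] w 0.599 0.0
delta mm [-143.4  119.2   -1.5] twist 0.14
```

View pics/t9.png

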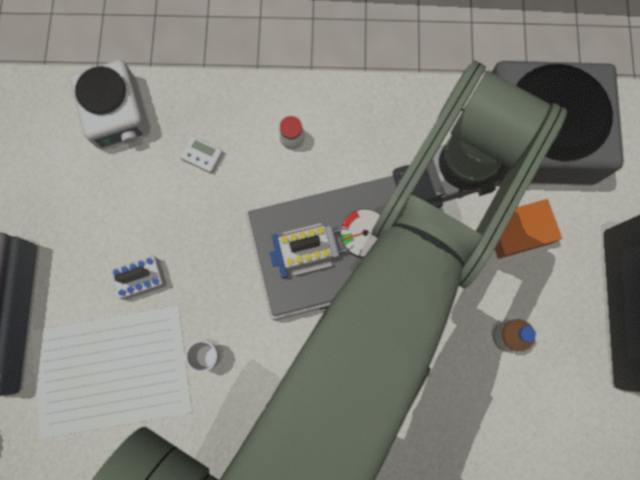

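The top view shows the block clamped at (305,243) and the needle in the green, partly hidden by the arm. I'll swing the arm aside for a clean check.

>>> step_arm --pt "-0.015 0.012 0" --pt "-0.035 0.03 0" --pt "-0.055 0.046 0" --pt "-0.075 0.063 0" --pt "-0.095 0.08 0" --pt "-0.115 0.096 0" --pt "-0.135 0.112 0" --pt "-0.143 0.119 0" --twist '[0,0,0,0,0,0,0,0]' --gripper '[0.6,0.6,0.6,0.6,0.6,0.6,0.6,0.6]'

```text
time: 28.35
tcp_pos: [0.4988, -0.4016, 0.4474]
ee_rot: [-0.001, 0.988, 0.156, -0.001]
force: [-0.0, -0.0, -0.5]
gripper_width: 0.599
gripper_force: 0.0
```

```bash
python3 -c "
from ndl import *
side(); c=cap('top'); print(c['img'].shape)
a=c['img'][190:300,240:460]; cv2.imwrite('pics/t10.png',cv2.resize(a,None,fx=3.6,fy=3.6,interpolation=cv2.INTER_CUBIC))
P=cloud(c);X,Y=sh(P)
q=mask(c,(3,130,80),(22,255,255),(330,190,420,270)); q[np.hypot(X,Y+27)>46]=0
N=np.c_[sh(plane(c,pts(q),.106))]; w,v=np.linalg.eigh(np.cov(N.T)); a=v[:,1]; a*=np.sign(a[1]); print(len(N),np.arctan2(a[1],-a[0]),N.mean(0))"
```

```text
knob 3.103 F [-0.  -0.  -0.5] T [-0.08  0.07  0.04] tcp [ 0.4988 -0.4016  0.4474] w 0.599 q6 0.44
green 18 [0.8 8.9] => centre y ~ -26.5
needle px 18 axis 1.547 mean 1.466 [-1.7 -6.8]
(480, 640, 3)
19 1.526828259815559 [-1.20688585 -1.48192763]
```

View pics/t10.png

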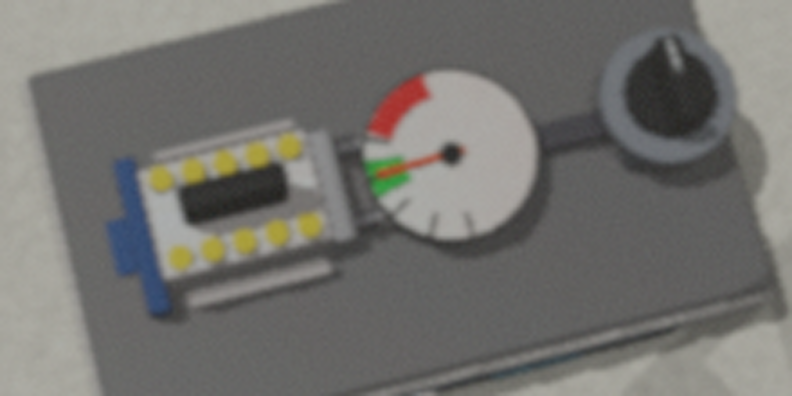

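The needle, with its tip at (378,177), sits in the middle of the green band at about 1.53. The block is home between fence and jaw, so I'm handing in.

```bash
python3 -c "
from bench import ctrl
print(ctrl.hand_in())"
```

```text
the job is handed in; nothing more can be done
None
```

The yellow-capped block is clamped in the cradle between fence and jaw, the needle stands in the green band at about 1.5 rad, the arm is clear of everything, and I handed the job in at about 28 s.

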